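# Seal a gel casting cassette in a bench screw press

### The job

Gently slide the gel casting cassette fully home against the back stop of the screw press, then wind the crank down (clockwise seen from above) until the pressing foot meets the cassette, and from that contact give it one further quarter turn and let go. Do not overtighten: half a turn past contact would crack the glass. Leave the beaker, the tip box and the comb alone.

Things in the scene. Friction and masses are not known exactly. Their poses are not given: they have to be found in the camera images.
- press: Bench screw press, fixed: grey bed 250 x 156 x 20 mm, two columns, a crosshead (top 178 mm up, 50 mm deep in x), a vertical screw with a crank on top and a round rubber-faced foot 44 mm across below. Origin on the bench straight below the screw axis; x runs along the bed from the open front to the back stop, z up. Two 10 mm high side rails, 94 mm apart, guide the cassette along x.
- cassette: Gel casting cassette, loose: flat grey frame with glass top, 190 long x 90 wide x 25 mm high, about 0.5 kg, lying on the press bed (20 mm up) between the rails, part way out of the open front, its length along the press's x. Origin at the centre of its underside, x along the length towards the stop. It slides with 1 to 6 N.
- cassette_end (a point): Middle of the cassette's free end face (the one to push on, 90 wide x 25 mm high), half-way up; axes as the cassette, x points into the press. It needs pushing 35 to 80 mm; keep the push below 40 N.
- handle_mid (a point): Middle of the crank's upright black handle: a round grip 19 mm across, 44 mm high, 55 mm from the screw axis, spinning freely on its pin; the point is half-way up, 215 to 260 mm above the bench. Under it is the flat crank arm; nothing rises beside or above it. It may be held from above and carried round the screw axis without turning the hand, sinking with the screw.
- beaker: Bystander: open glass beaker, 72 mm across, 95 mm high; origin at the centre of its underside.
- tip_box: Bystander: blue pipette-tip box with a clear lid, 120 x 80 x 65 mm; origin at the centre of its underside.
- comb: Bystander: flat black gel comb lying on the bench, 110 x 34 x 8 mm; origin under the middle of its 18 mm wide spine.
- stop (a point): Middle of the face of the back stop, a fixed aluminium bar 22 mm high on the bed, at x = +75 mm of the press; axes as the press. The cassette's far end must touch it; the cassette's origin is then at x = -20 mm of the press.
- screw_top (a point): Screw axis at the crank's hub, axes as the press. Clockwise from above lowers screw, crank and foot by 16 mm a turn; it stays when let go and can be wound back. Turning takes about 6.5 N at the handle in motion (less is felt at a stop); when the sprung foot meets the cassette, 3 N more within 0.1 turn, then 2 N a quarter turn. Contact comes after 0.6 to 1.6 turns; it differs and must be felt.
There are look-alikes about, which are no part of the job. There is more than one size of the cassette; the one meant has the size given above.

How it is judged (in metres and radians):
On the way, in this order (a step that is already met when the one before it is completed fails the run):
1. the cassette is home against the back stop (x of cassette in the frame of press above -0.023 m), for 0.2 s.
2. the foot bears on the cassette (contact force between cassette and press above 70 N), for 0.1 s.
At the end, for the whole second after the job is handed in: The cassette is home (within 3 mm of touching the back stop), at rest, and clamped by the foot a quarter turn past contact: accepted from about 0.13 to 0.40 turn (x of cassette in the frame of press above -0.023 m and contact force between cassette and press between 165 and 250 N and linear speed of cassette below 0.01 m/s).
It fails at once if the screw is tightened about half a turn past contact (the glass cracks) (contact force between cassette and press above 280 N).
It fails at once if the beaker, tip box or comb is shifted by more than 30 mm (distance of any of beaker, tip_box, comb from where it was at the start of the episode above 0.03 m).
It fails at once if the cassette is pushed with over 40 N (not gently) (contact force between the fingers and cassette above 40 N).
It also fails if it takes over 72 s, if anything falls off the work surface, if the arm or the gripper's body presses on something with over 40 N, if the wrist force passes 120 N, or if a joint passes its speed limit or range.

### The arm

A 6-joint arm with a two-finger parallel gripper is mounted at the origin on the work surface. World frame = base frame: x ahead of the robot, y to its left, z up, the work surface at z = 0. Lengths are in mm, angles in degrees, forces in N, time in s.
With the tool pointing down it reaches from about 350 to 850 mm from the base axis. Payload 8.1 kg.
Tool frame: the origin (TCP) lies at the centre of the arm's flange, where the gripper is bolted on; the fingertips stand 173 mm ahead of it and the grasp point (between the pads) lies 155 mm ahead of it; z points along the fingers, y is the line along which they close (so a half turn about z gives the same grasp; the last joint's range is limited). The gripper opens to 85 mm and grips with 20 to 120 N. Pads are 22 mm wide; open, the fingers measure 114 mm over their backs; the gripper's body (76 mm by 85 mm) begins 54 mm behind the grasp point. The pads swing forward as they close: fully open they stand 13 mm farther back than shut.
Start: joints at [67.873, 7.471, 85.268, -0, 87.261, -4.893], TCP at [177.749, 573.072, 404.692] pointing down, gripper open.
Joint ranges: [-169.43, 169.43], [-51.17, 129.36], [1.28, 143.12], [-76.62, 256.62], [0, 156.53], [-152.29, 152.29]. Speed limits (degrees/s): [136.94, 136.94, 159.86, 180, 180, 180].

### API

Orientations are given as [roll, pitch, yaw] about the fixed x, y, z axes, in that order (R = Rz(yaw) Ry(pitch) Rx(roll)).
In Python, from bench import * gives the robot as it stands.
- The arm moves only by the shell command python3 -m jog 'ROWS' [FORCE]. ROWS is text: rows parted by semicolons, each of 7 numbers parted by spaces: the shift along the tool's x, y, z scaled (see below), then the turn, a rotation vector about the tool's x, y, z scaled (see below), then the closure, from -1 (fully open) to 1 (shut). In form: tx ty tz wx wy wz hand; .... A call has 1 to 5 rows; each row shifts and turns the commanded pose from where the row before left it, along the tool's axes as they then stand; what a row does not reach is not made up. The controller multiplies each number of a shift by 0.1 m and each number of a turn by 60 degrees. A row lasts 1/8 s, in which the tool goes at most 62.5 mm and 10.7 degrees, less where a joint would pass 70% of its speed; a pose out of reach is approached as far as the arm can. A call with a number of a shift or a turn outside -1 to 1 is refused whole. A call with a gripper value outside its range is refused whole. The fingers move at their own pace and stop on an object; FORCE is the grip in N (left out, the last holds). Time passes only in rows, so rows that do not move let the fingers close. It gives the time, the measured TCP pose, the force, the opening and the grip force at its end, in the units of the state.
- sense(): the state, without advancing time (a new reading comes with each control period).
- snapshot(name): name is "side" or "top" or "wrist"; returns a dict with "img" (400x640x3 uint8, red, green, blue), "fx", "fy", "cx", "cy" (pixels), "extrinsics" (4x4, takes a point from camera to world coordinates). Camera axes: x right, y down, z forward; pixel columns grow to the right and rows downward; lengths in mm; the calibration is good to about 2 mm. The wrist camera is an equidistant fisheye: a pixel r from the principal point sees the ray r / f radians off the axis. A picture is of the moment at which its call begins. There is no depth.
- hand_in(): hands the job in; it is judged then, once.
The state is a dict: "time": time; "joint_pos": joint angles; "qd": joint speeds; "joint_efforts": joint torques, N m; "tool_pos": TCP position; "tcp_rot": TCP orientation; "ft_force": force on the tool from outside, world axes, zero at the start; "wrist_torque": the same for the moment, N m; "finger_gap": finger opening in mm; "grip_force": force on a finger pad.
Only numpy, scipy, OpenCV 4.12 (cv2) and the standard library are available. Lean on these libraries where they do the work, as an engineer would, in place of code of your own. Each camera call takes 0.05 s, during which the arm holds its last target. There are 200 camera calls.

## Working session

There is one attempt and no reset: what is moved stays moved. The work goes in short steps, Python scripts to look and compute and a shell command to move; the robot and the scene stay as the last step left them, time stands still between calls to the robot, and variables do not carry over. Pictures are saved under pics/ and viewed, at most 10 in all, crops included, and the job is handed in when it is done.

```bash
mkdir -p pics; python3 - <<'E'
from bench import *
import cv2, numpy as np
for n in ["top","side"]:
    s=snapshot(n); cv2.imwrite(f"pics/{n}0.png",s["img"][:,:,::-1]); print(n,s["fx"],s["fy"],s["cx"],s["cy"]); print(np.round(s["extrinsics"],4).tolist())
print(sense())
E
```

```text
top 378.8131909044523 378.8131909044523 318.57748092979733 201.8216324146175
[[0.0138, -0.9963, 0.0853, 491.5804], [-0.9996, -0.016, -0.025, 21.2929], [0.0263, -0.085, -0.996, 1131.4682], [0.0, 0.0, 0.0, 1.0]]
side 492.8077247800572 492.8077247800572 313.9826219118474 193.84052578697026
[[0.978, -0.135, 0.1592, 359.9026], [-0.2081, -0.5702, 0.7947, -1058.1229], [-0.0165, -0.8104, -0.5857, 971.5582], [0.0, 0.0, 0.0, 1.0]]
{'time': 0.1, 'joint_pos': array([ 6.78729410e+01,  7.50835502e+00,  8.53240821e+01, -5.00925033e-04,
        8.72618826e+01, -4.89236426e+00]), 'qd': array([ 0.01112178, -0.1239176 , -0.10533697,  0.05344334,  0.03825776,
       -0.07901822]), 'joint_efforts': array([-4.82066935e-04, -5.70956004e+01, -5.01938975e+01, -3.63950448e-04,
        8.29854253e-03,  1.20973809e-04]), 'tool_pos': array([177.66375529, 572.86750173, 403.76440083]), 'tcp_rot': array([-1.79905981e+02, -7.54548263e-03,  1.62765323e+02]), 'ft_force': array([-0.00142071,  0.42819459,  0.53595996]), 'wrist_torque': array([ 0.00642905, -0.00051606, -0.02265764]), 'grip_force': 0.0, 'finger_gap': 85.68568840612879}
```

View pics/top0.png

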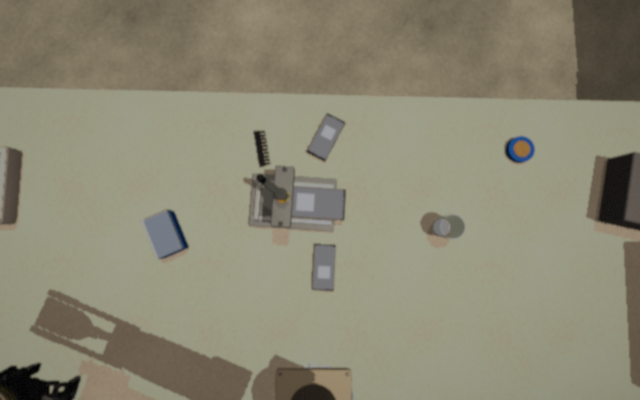

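View pics/side0.png

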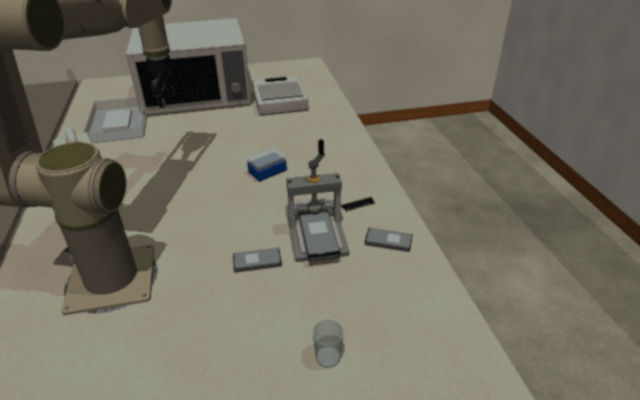

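Top view: the press is at about (283,198), its open front facing right (−y), with the cassette end near (345,205) and the handle near (262,179). The beaker is at (441,227), the comb at (262,148) and the tip box at (165,234). Two smaller cassettes are look-alikes. Next I'll enlarge crops.

```bash
python3 - <<'E'
import cv2, numpy as np
a=cv2.imread("pics/top0.png")[135:255,235:365]; b=cv2.imread("pics/side0.png")[130:270,275:365]
a=cv2.resize(a,None,fx=4,fy=4,interpolation=cv2.INTER_CUBIC); b=cv2.resize(b,None,fx=4,fy=4,interpolation=cv2.INTER_CUBIC)[:560]
im=np.zeros((600,800,3),np.uint8); 
b=cv2.resize(b,(int(360*.75),int(560*.75)))
im[:480,:520]=a; im[:420,525:795]=b
im=np.clip(im.astype(float)*1.6,0,255).astype(np.uint8)
cv2.imwrite("pics/crop0.png",im)
E
```

```text
(no output)
```

View pics/crop0.png

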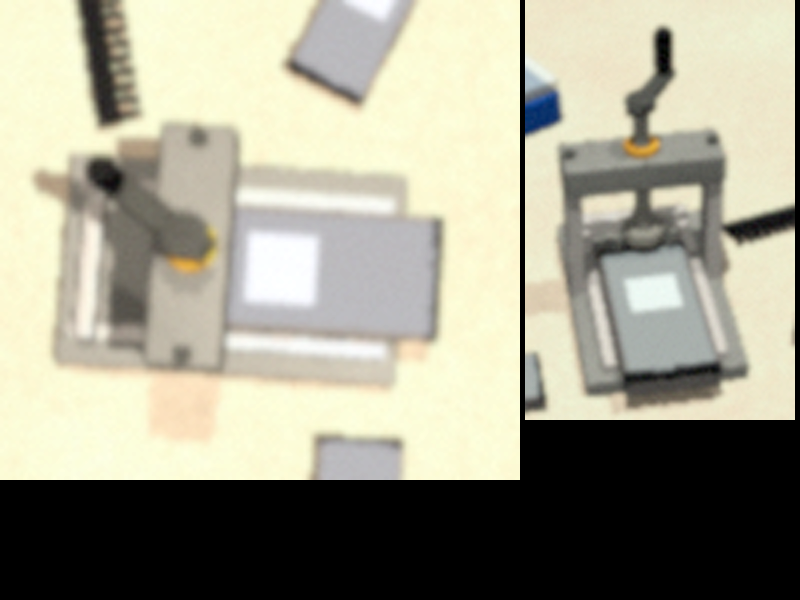

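The crop shows the bed corners at (405,175), (395,383), (55,362) and (70,155). The cassette's free top edge runs (441,220)–(434,338), and the handle is at (103,172) in the top view and (663,52) in the side view.

```bash
cat > cal.py <<'E'
import numpy as np
C={"top":(378.8132,318.5775,201.8216,np.array([[0.0138,-0.9963,0.0853,491.5804],[-0.9996,-0.016,-0.025,21.2929],[0.0263,-0.085,-0.996,1131.4682]])),
"side":(492.8077,313.9826,193.8405,np.array([[0.978,-0.135,0.1592,359.9026],[-0.2081,-0.5702,0.7947,-1058.1229],[-0.0165,-0.8104,-0.5857,971.5582]]))}
def ray(c,u,v):
    f,cx,cy,E=C[c]; d=E[:,:3]@[(u-cx)/f,(v-cy)/f,1]; return E[:,3],d/np.linalg.norm(d)
def plane(c,u,v,z):
    o,d=ray(c,u,v); return o+d*(z-o[2])/d[2]
def tri(p,q):
    o1,d1=ray("top",*p); o2,d2=ray("side",*q)
    s=np.linalg.lstsq(np.c_[d1,-d2],o2-o1,rcond=None)[0]
    a,b=o1+s[0]*d1,o2+s[1]*d2; return (a+b)/2,np.linalg.norm(a-b)
T=lambda x,y:(x/4+235-.375,y/4+135-.375)
S=lambda x,y:((x-525)/3+275-.33,y/3+130-.33)
E
python3 - <<'E'
from cal import *
np.set_printoptions(precision=1,suppress=True)
P=[plane("top",*T(*p),20)[:2] for p in [(405,175),(395,383),(55,362),(70,155)]]
print("bed",P, np.mean(P,0))
for a,b in[(3,0),(2,1),(0,1),(3,2)]:
    d=P[b]-P[a];print(np.linalg.norm(d),np.degrees(np.arctan2(d[1],d[0])))
H=[plane("top",*T(*p),178)[:2] for p in [(163,122),(240,127),(225,368),(147,364)]]; print("crosshead",H,np.mean(H,0))
E_=[plane("top",*T(*p),45) for p in [(441,220),(434,338)]]; print("end",E_,np.mean(E_,0))
print("end side",[plane("side",*S(*p),45) for p in [(625,373),(718,366)]])
print("handle top",tri(T(103,172),S(663,33))); 
print("hub",tri(T(188,240),S(640,102)))
for z in (215,240,260,280): print(z,plane("top",*T(103,172),z),plane("side",*S(663,52),z),plane("top",*T(190,240),z))
for n,p in dict(beaker=(441,227),box=(165,234),comb=(262,148)).items(): print(n,plane("top",*p,30))
E
```

```text
bed [array([657.4, -56.9]), array([503.5, -51.1]), array([515.3, 197.2]), array([667.9, 190.7])] [586.  70.]
247.88442138028765 -92.42947384431456
248.64887492005238 -92.71478540814263
153.9693703884145 177.83761427702748
152.72953040067657 177.5541567764607
crosshead [array([665. , 108.4]), array([662.7,  59.5]), array([509.7,  66. ]), array([511.5, 114.8])] [587.2  87.2]
end [array([621.3, -81.6,  45. ]), array([535.9, -77.2,  45. ])] [578.6 -79.4  45. ]
end side [array([537. , -73.1,  45. ]), array([622.3, -83.2,  45. ])]
handle top (array([619.4, 132.6, 276. ]), np.float64(2.9843549138866643))
hub (array([586.3,  86.7, 232.2]), np.float64(3.8044389888486516))
215 [626.9 140.7 215. ] [635.4 199.7 215. ] [586.2  87.  215. ]
240 [623.2 137.5 240. ] [626.3 158.1 240. ] [583.6  85.2 240. ]
260 [620.2 134.9 260. ] [619.  124.9 260. ] [581.5  83.8 260. ]
280 [617.3 132.2 280. ] [611.7  91.6 280. ] [579.5  82.4 280. ]
beaker [ 517.7 -365.9   30. ]
box [486.2 432.9  30. ]
comb [742.2 162.4  30. ]
```

```bash
python3 -m jog '0 0 -0.25 0 0 -0.1225 1; 0 0 -0.25 0 0 -0.1225 1; -0.31 -0.486 0 0 0 0 1; -0.31 -0.486 0 0 0 0 1; -0.31 -0.486 0 0 0 0 1' 40
python3 -m jog '-0.31 -0.486 0 0 0 0 1; -0.31 -0.486 0 0 0 0 1; -0.31 -0.486 0 0 0 0 1; -0.31 -0.486 0 0 0 0 1; -0.31 -0.486 0 0 0 0 1'
```

```text
time: 0.72
tool_pos: [264.7, 421.8, 454.2]
tcp_rot: [-180.0, -0.0, 177.5]
ft_force: [0.1, 0.3, 1.0]
finger_gap: -0.2
grip_force: 0.0
time: 1.35
tool_pos: [408.7, 171.9, 454.5]
tcp_rot: [180.0, -0.0, 177.5]
ft_force: [1.1, 0.2, 0.8]
finger_gap: -0.1
grip_force: 0.0
```

```bash
python3 -m jog '-0.306 -0.482 0 0 0 0 1; -0.306 -0.482 0 0 0 0 1; -0.306 -0.482 0 0 0 0 1; -0.306 -0.482 0 0 0 0 1; -0.306 -0.482 0 0 0 0 1'
python3 -m jog '-0.306 -0.482 0 0 0 0 1; 0 0 0.5 0 0 0 1; 0 0 0.5 0 0 0 1; 0 0 0.5 0 0 0 1; 0 0 0.5 0 0 0 1'
python3 -m jog '0 0 0.4 0 0 0 1; 0 0 0 0 0 0 1'
python3 - <<'E'
from bench import *
import cv2
s=snapshot("side"); cv2.imwrite("pics/side1.png",cv2.resize(s["img"][120:320,230:430,::-1],None,fx=3,fy=3,interpolation=cv2.INTER_CUBIC))
E
```

```text
time: 1.98
tool_pos: [551.1, -75.7, 454.3]
tcp_rot: [180.0, -0.0, 177.5]
ft_force: [1.7, 1.4, 0.3]
finger_gap: -0.0
grip_force: 0.0
time: 2.6
tool_pos: [578.5, -123.3, 252.7]
tcp_rot: [180.0, -0.0, 177.5]
ft_force: [1.1, 0.0, -0.6]
finger_gap: 0.4
grip_force: 0.0
time: 2.85
tool_pos: [576.6, -122.6, 210.2]
tcp_rot: [179.9, -0.5, 177.5]
ft_force: [0.3, 0.3, -0.3]
finger_gap: -0.0
grip_force: 0.0
```

View pics/side1.png

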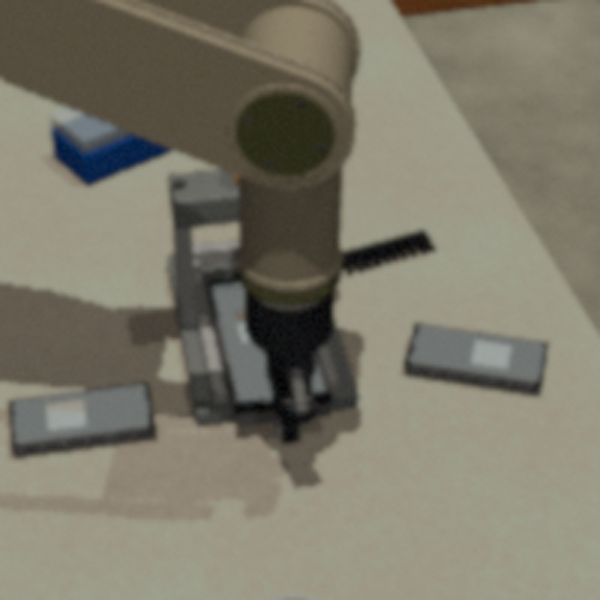

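The closed fingers stand in front of the cassette's free end, with the tip at about (290,430) in the crop. They're well centred and clear of everything else.

```bash
python3 -m jog '-0.02 0 0.08 0 0 0 1; 0 0 0 0 0 0 1'
python3 -m jog '0 0.06 0 0 0 0 1; 0 0.06 0 0 0 0 1; 0 0.06 0 0 0 0 1; 0 0.06 0 0 0 0 1; 0 0.06 0 0 0 0 1'
```

```text
time: 3.15
tool_pos: [581.7, -123.6, 208.1]
tcp_rot: [-180.0, 0.1, 177.5]
ft_force: [-0.5, 0.6, 0.3]
finger_gap: -0.3
grip_force: 0.0
time: 3.78
tool_pos: [582.3, -93.4, 206.8]
tcp_rot: [-179.9, 0.0, 177.5]
ft_force: [-0.0, -4.9, -0.6]
finger_gap: -0.1
grip_force: 2.0
```

```bash
python3 -m jog '0 0.04 0.01 0 0 0 1; 0 0.04 0.01 0 0 0 1; 0 0.04 0.01 0 0 0 1; 0 0.04 0.01 0 0 0 1; 0 0.04 0 0 0 0 1'
python3 -m jog '0 0.03 0 0 0 0 1; 0 0.03 0 0 0 0 1; 0 0.03 0 0 0 0 1; 0 0.03 0 0 0 0 1'
```

```text
time: 4.4
tool_pos: [584.1, -74.6, 204.3]
tcp_rot: [-179.8, 0.2, 177.4]
ft_force: [-0.0, -8.1, 5.9]
finger_gap: 0.1
grip_force: 4.1
time: 4.9
tool_pos: [584.6, -62.7, 204.3]
tcp_rot: [-179.9, 0.2, 177.4]
ft_force: [-0.3, -7.4, 6.6]
finger_gap: 0.1
grip_force: 4.3
```

```bash
python3 -m jog '0 0.02 -0.01 0 0 0 1; 0 0.02 0 0 0 0 1; 0 0.02 0 0 0 0 1; 0 0.02 0 0 0 0 1; 0 0.02 0 0 0 0 1'
python3 -m jog '0 0.015 0 0 0 0 1; 0 0.015 0 0 0 0 1; 0 0.015 0 0 0 0 1'
```

```text
time: 5.52
tool_pos: [584.5, -52.1, 204.4]
tcp_rot: [-179.9, 0.1, 177.5]
ft_force: [0.2, -6.4, 2.9]
finger_gap: -0.1
grip_force: 3.3
time: 5.9
tool_pos: [584.7, -47.6, 204.4]
tcp_rot: [-179.9, 0.1, 177.5]
ft_force: [-0.0, -6.0, 3.9]
finger_gap: 0.2
grip_force: 3.4
```

```bash
for i in 1 2 ; do python3 -m jog '0 0.01 0 0 0 0 1; 0 0.01 0 0 0 0 1' | grep -E "pos|ft"; done; python3 -m jog '0 0.01 0 0 0 0 1' | grep -E "pos|ft"
```

```text
tool_pos: [584.8, -45.7, 204.4]
ft_force: [0.1, -6.4, 3.6]
tool_pos: [584.9, -43.7, 204.4]
ft_force: [0.4, -7.0, 3.3]
tool_pos: [584.9, -42.7, 204.4]
ft_force: [-0.4, -6.6, 2.5]
```

```bash
python3 -m jog '0 0.01 0 0 0 0 1; 0 0.01 0 0 0 0 1' | grep -E "pos|ft"
python3 -m jog '0 0.01 0 0 0 0 1; 0 0.005 0 0 0 0 1' | grep -E "pos|ft"
```

```text
tool_pos: [585.0, -40.8, 204.4]
ft_force: [-0.2, -10.4, 3.8]
tool_pos: [585.0, -40.3, 204.4]
ft_force: [-0.6, -15.3, 3.3]
```

```bash
python3 -m jog '0 0.01 0 0 0 0 1; 0 0.005 0 0 0 0 1' | grep -E "pos|ft"
```

```text
tool_pos: [585.1, -39.8, 204.4]
ft_force: [-1.6, -21.1, 2.7]
```

The cassette is home: force rose to 21 N with no further travel, after about 52 mm. Next I back off, rise and go over the handle.

```bash
python3 -m jog '0 -0.15 0 0 0 0 1; 0 -0.15 -0.3 0 0 0 1; 0 0 -0.5 0 0 0 0; 0 0 -0.5 0 0 0 -1; 0 0 -0.5 0 0 0 -1'
python3 -m jog '0 0 -0.5 0 0 0 -1; 0 0 -0.5 0 0 0 -1; -0.05 0.4 0 0 0 0 -1; -0.05 0.4 0 0 0 0 -1; -0.05 0.4 0 0 0 0 -1'
python3 -m jog '-0.05 0.4 0 0 0 0 -1; -0.07 0.44 0 0 0 0 -1; 0 0 0 0 0 0 -1; 0 0 0 0 0 0 -1'
python3 - <<'E'
from bench import *
import cv2,numpy as np
s=snapshot("wrist"); cv2.imwrite("pics/w1.png",s["img"][:,:,::-1]); print(s["fx"],s["cx"],s["cy"],np.round(s["extrinsics"],4).tolist(), sense()["tool_pos"])
s=snapshot("top"); cv2.imwrite("pics/t1.png",s["img"][:,:,::-1])
E
```

```text
time: 7.9
tool_pos: [583.1, -66.7, 384.9]
tcp_rot: [179.9, -0.0, 177.5]
ft_force: [0.9, 0.5, -0.5]
finger_gap: 54.5
grip_force: 0.0
time: 8.52
tool_pos: [603.7, 53.6, 483.4]
tcp_rot: [179.9, -0.0, 177.5]
ft_force: [-0.0, 0.7, -0.4]
finger_gap: 85.3
grip_force: 0.0
time: 9.02
tool_pos: [619.3, 135.6, 483.2]
tcp_rot: [-180.0, -0.1, 177.5]
ft_force: [-0.0, 0.6, 0.6]
finger_gap: 85.3
grip_force: 0.0
309.70691628693146 324.30152058916264 204.97696770606373 [[0.0433, 0.9538, 0.2973, 542.4458], [0.9991, -0.0417, -0.0118, 138.1713], [0.0011, 0.2976, -0.9547, 452.7926], [0.0, 0.0, 0.0, 1.0]] [619.37535642 135.06557799 483.33471496]
```

View pics/w1.png

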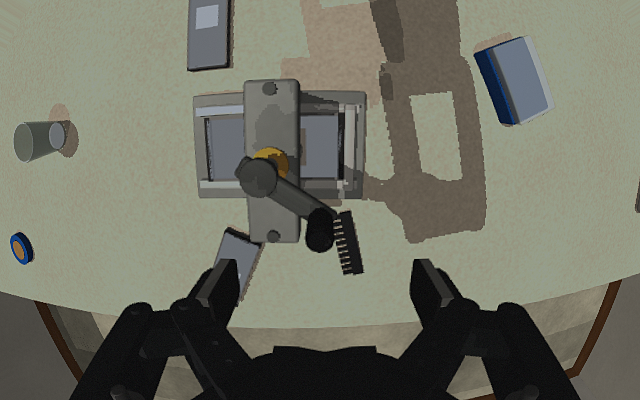

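Wrist view: the cassette is home against the stop bar (dark gap gone) and the handle's top disc sits near (320,238). Casting that onto its top height.

```bash
python3 - <<'E'
import cv2,numpy as np
im=cv2.imread("pics/w1.png"); 
m=(im[195:262,295:340].max(2)<48).astype(np.uint8)
n,l,st,c=cv2.connectedComponentsWithStats(m); print([(st[i].tolist(),c[i].round(1).tolist()) for i in range(1,n) if st[i,4]>80])
E=np.array([[0.0433,0.9538,0.2973,542.4458],[0.9991,-0.0417,-0.0118,138.1713],[0.0011,0.2976,-0.9547,452.7926]])
def P(u,v,z):
    d=np.array([u-324.3,v-205.0]); r=np.hypot(*d); th=r/309.7; d=np.r_[d/r*np.sin(th),np.cos(th)]
    w=E[:,:3]@d; return E[:,3]+w*(z-E[2,3])/w[2]
for z in(266,271,276): print(P(320,238,z).round(1))
print("disc edges",P(307,238,276).round(1),P(333,238,276).round(1), P(320,251,276).round(1))
print("hub",P(263,177,245).round(1),P(263,177,232).round(1))
E
```

```text
[([3, 0, 42, 58, 1329], [25.4, 32.0])]
[623.1 132.1 266. ]
[621.  132.2 271. ]
[618.8 132.4 276. ]
disc edges [618.5 124.3 276. ] [619.2 140.5 276. ] [627.8 132.  276. ]
hub [585.  94. 245.] [587.6  91.2 232. ]
```

```bash
python3 -m jog '0 -0.025 0.25 0 0 0 -1; 0 0 0.25 0 0 0 -1; 0 0 0.2 0 0 0 -1; 0 0 0 0 0 0 -1' 50
python3 -m jog '0 0 0 0 0 0 1; 0 0 0 0 0 0 1; 0 0 0 0 0 0 1; 0 0 0 0 0 0 1; 0 0 0 0 0 0 1'
python3 - <<'E'
from bench import *
import cv2,numpy as np
s=snapshot("wrist"); a=s["img"][100:,170:490,::-1]
t=snapshot("side")["img"][80:280,230:430,::-1]
cv2.imwrite("pics/g1.png",np.hstack([cv2.resize(a,(427,400)),cv2.resize(t,(370,400))]))
E
```

```text
time: 9.62
tool_pos: [618.9, 132.4, 411.5]
tcp_rot: [-180.0, -0.2, 177.4]
ft_force: [-1.4, -0.4, -0.5]
finger_gap: 86.0
grip_force: 0.0
time: 10.25
tool_pos: [619.4, 132.9, 414.5]
tcp_rot: [-180.0, 0.0, 177.5]
ft_force: [-0.8, -2.7, 5.3]
finger_gap: 18.0
grip_force: 48.8
```

View pics/g1.png

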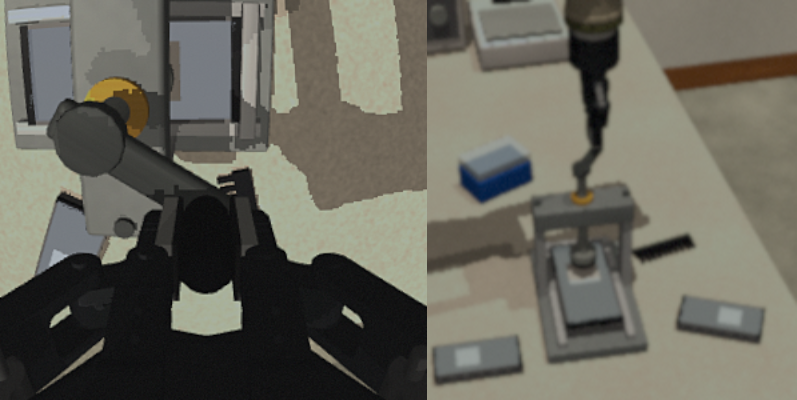

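The handle is held (gap 18 mm) with the pads around the black grip. Next I work out the circle steps.

```bash
cat > tang.py <<'E'
import numpy as np,sys,re
# reads jog output, prints angle, tangential resistance (opposing cw), radial force, radius
for b in sys.stdin.read().split("time:")[1:]:
    g=lambda k:[float(v) for v in re.search(k+r": \[(.*?)\]",b).group(1).split(",")]
    p,f=g("tool_pos"),g("ft_force"); r=np.array(p[:2])-[587,87]; R=np.hypot(*r); r/=R
    t=np.array([r[1],-r[0]]) # cw tangent
    print("t",b.split()[0],"ang %.1f R %.1f z %.1f tang %.1f rad %.1f fz %.1f"%(np.degrees(np.arctan2(r[1],r[0])),R,p[2],-t@f[:2],r@f[:2],f[2]), re.search("finger_gap: (.*)",b).group(1))
E
python3 - <<'E'
import numpy as np
R=55;a=np.radians(54.6-10*np.arange(37)); q=np.radians(177.5)
X=np.round(R*np.c_[np.cos(a-q),np.cos(a-q+np.pi/2)],1)
d=np.diff(X,axis=0)/100
for i in range(36): print(i, "%.3f %.3f 0.0045"%tuple(d[i]))
E
```

```text
0 -0.075 -0.059 0.0045
1 -0.065 -0.071 0.0045
2 -0.051 -0.081 0.0045
3 -0.036 -0.089 0.0045
4 -0.020 -0.094 0.0045
5 -0.003 -0.096 0.0045
6 0.013 -0.095 0.0045
7 0.029 -0.091 0.0045
8 0.045 -0.085 0.0045
9 0.059 -0.075 0.0045
10 0.071 -0.065 0.0045
11 0.081 -0.051 0.0045
12 0.089 -0.036 0.0045
13 0.094 -0.020 0.0045
14 0.096 -0.003 0.0045
15 0.095 0.013 0.0045
16 0.091 0.029 0.0045
17 0.085 0.045 0.0045
18 0.075 0.059 0.0045
19 0.065 0.071 0.0045
20 0.051 0.081 0.0045
21 0.036 0.089 0.0045
22 0.020 0.094 0.0045
23 0.003 0.096 0.0045
24 -0.013 0.095 0.0045
25 -0.029 0.091 0.0045
26 -0.045 0.085 0.0045
27 -0.059 0.075 0.0045
28 -0.071 0.065 0.0045
29 -0.081 0.051 0.0045
30 -0.089 0.036 0.0045
31 -0.094 0.020 0.0045
32 -0.096 0.003 0.0045
33 -0.095 -0.013 0.0045
34 -0.091 -0.029 0.0045
35 -0.085 -0.045 0.0045
```

```bash
(python3 -m jog '-0.075 -0.059 0.0045 0 0 0 1'
python3 -m jog '-0.065 -0.071 0.0045 0 0 0 1; -0.051 -0.081 0.0045 0 0 0 1') | python3 tang.py
```

```text
t 10.48 ang 46.2 R 56.2 z 414.1 tang 5.8 rad -6.0 fz 8.1 17.3
t 10.72 ang 26.5 R 56.0 z 413.2 tang 6.7 rad -6.4 fz 7.0 17.3
```

```bash
(python3 -m jog '-0.036 -0.089 0.0045 0 0 0 1; -0.020 -0.094 0.0045 0 0 0 1; -0.003 -0.096 0.0045 0 0 0 1'
python3 -m jog '0.013 -0.095 0.0045 0 0 0 1; 0.029 -0.091 0.0045 0 0 0 1; 0.045 -0.085 0.0045 0 0 0 1'
python3 -m jog '0.059 -0.075 0.0045 0 0 0 1; 0.071 -0.065 0.0045 0 0 0 1; 0.081 -0.051 0.0045 0 0 0 1'
python3 -m jog '0.089 -0.036 0.0045 0 0 0 1; 0.094 -0.020 0.0045 0 0 0 1; 0.096 -0.003 0.0045 0 0 0 1' 
python3 -m jog '0.095 0.013 0.0045 0 0 0 1; 0.091 0.029 0.0045 0 0 0 1' ) | python3 tang.py
```

```text
t 11.1 ang -2.8 R 55.4 z 412.0 tang 6.0 rad -3.0 fz 5.5 17.8
t 11.48 ang -32.9 R 54.7 z 410.7 tang 6.1 rad 1.0 fz 4.2 17.9
t 11.85 ang -63.6 R 54.2 z 409.4 tang 5.9 rad 1.9 fz 3.3 17.4
t 12.22 ang -94.4 R 54.0 z 408.0 tang 7.1 rad 2.0 fz 2.8 17.7
t 12.48 ang -114.7 R 54.1 z 407.1 tang 6.2 rad 1.3 fz 3.0 17.9
```

```bash
(python3 -m jog '0.085 0.045 0.0045 0 0 0 1; 0.075 0.059 0.0045 0 0 0 1'
python3 -m jog '0.065 0.071 0.0045 0 0 0 1; 0.051 0.081 0.0045 0 0 0 1'
python3 -m jog '0.036 0.089 0.0045 0 0 0 1'
python3 -m jog '0.020 0.094 0.0045 0 0 0 1'
python3 -m jog '0.003 0.096 0.0045 0 0 0 1'
python3 -m jog '-0.013 0.095 0.0045 0 0 0 1' ) | python3 tang.py
```

```text
t 12.72 ang -135.1 R 54.2 z 406.2 tang 6.7 rad 2.1 fz 3.8 17.8
t 12.98 ang -155.7 R 54.3 z 405.3 tang 5.9 rad 2.5 fz 4.1 17.4
t 13.1 ang -165.9 R 54.4 z 404.8 tang 6.1 rad 2.7 fz 6.5 18.2
t 13.22 ang -176.1 R 54.6 z 404.3 tang 7.0 rad 2.2 fz 5.9 18.0
t 13.35 ang 173.6 R 54.7 z 403.8 tang 6.3 rad 1.5 fz 6.4 17.8
t 13.48 ang 163.4 R 55.0 z 403.4 tang 5.9 rad 0.5 fz 5.9 17.4
```

```bash
(python3 -m jog '-0.029 0.091 0.0045 0 0 0 1'
python3 -m jog '-0.045 0.085 0.0045 0 0 0 1'
python3 -m jog '-0.059 0.075 0.0045 0 0 0 1'
python3 -m jog '-0.071 0.065 0.0045 0 0 0 1') | python3 tang.py
```

```text
t 13.6 ang 153.4 R 55.1 z 402.9 tang 5.9 rad -0.8 fz 6.4 17.8
t 13.72 ang 143.3 R 55.4 z 402.5 tang 6.0 rad -1.1 fz 7.6 17.8
t 13.85 ang 133.4 R 55.6 z 402.0 tang 6.6 rad -3.0 fz 7.6 17.8
t 13.98 ang 123.4 R 55.7 z 401.5 tang 6.0 rad -2.7 fz 6.2 17.8
```

```bash
(python3 -m jog '-0.081 0.051 0.0045 0 0 0 1'
python3 -m jog '-0.089 0.036 0.0045 0 0 0 1'
python3 -m jog '-0.094 0.020 0.0045 0 0 0 1'
python3 -m jog '-0.096 0.003 0.0045 0 0 0 1'
python3 -m jog '-0.095 -0.013 0.0045 0 0 0 1') | python3 tang.py
```

```text
t 14.1 ang 113.6 R 56.0 z 401.1 tang 6.0 rad -4.3 fz 8.1 17.8
t 14.22 ang 103.8 R 56.0 z 400.6 tang 5.6 rad -5.1 fz 7.2 17.8
t 14.35 ang 94.0 R 56.1 z 400.2 tang 6.2 rad -5.1 fz 8.0 17.5
t 14.48 ang 84.3 R 56.2 z 399.7 tang 5.6 rad -6.0 fz 8.0 17.7
t 14.6 ang 74.6 R 56.3 z 399.3 tang 6.0 rad -5.7 fz 9.8 17.6
```

```bash
(python3 -m jog '-0.091 -0.029 0.0045 0 0 0 1'
python3 -m jog '-0.085 -0.045 0.0045 0 0 0 1'
python3 -m jog '-0.075 -0.059 0.0045 0 0 0 1'
python3 -m jog '-0.065 -0.071 0.0045 0 0 0 1') | python3 tang.py
```

```text
t 14.72 ang 64.9 R 56.3 z 398.9 tang 6.2 rad -6.4 fz 9.5 18.1
t 14.85 ang 55.3 R 56.3 z 398.4 tang 5.8 rad -6.8 fz 9.8 17.5
t 14.98 ang 45.6 R 56.2 z 398.0 tang 6.4 rad -6.2 fz 8.9 17.7
t 15.1 ang 36.1 R 56.2 z 397.5 tang 6.1 rad -6.9 fz 10.1 17.7
```

```bash
(python3 -m jog '-0.051 -0.081 0.0045 0 0 0 1'
python3 -m jog '-0.036 -0.089 0.0045 0 0 0 1'
python3 -m jog '-0.020 -0.094 0.0045 0 0 0 1'
python3 -m jog '-0.003 -0.096 0.0045 0 0 0 1'
python3 -m jog '0.013 -0.095 0.0045 0 0 0 1') | python3 tang.py
```

```text
t 15.22 ang 26.5 R 56.1 z 397.1 tang 6.5 rad -6.0 fz 9.3 17.7
t 15.35 ang 16.7 R 55.9 z 396.7 tang 4.9 rad -5.3 fz 8.1 17.5
t 15.48 ang 7.0 R 55.6 z 396.3 tang 5.8 rad -4.6 fz 8.3 17.4
t 15.6 ang -2.8 R 55.3 z 395.9 tang 4.9 rad -3.3 fz 5.9 17.8
t 15.72 ang -12.7 R 55.0 z 395.5 tang 5.4 rad -1.4 fz 5.7 17.8
```

```bash
(python3 -m jog '0.029 -0.091 0.0045 0 0 0 1'
python3 -m jog '0.045 -0.085 0.0045 0 0 0 1'
python3 -m jog '0.059 -0.075 0.0045 0 0 0 1'
python3 -m jog '0.071 -0.065 0.0045 0 0 0 1') | python3 tang.py
```

```text
t 15.85 ang -22.7 R 54.9 z 395.1 tang 6.2 rad -1.7 fz 5.7 17.3
t 15.98 ang -32.9 R 54.7 z 394.7 tang 6.3 rad 0.5 fz 4.2 17.8
t 16.1 ang -43.0 R 54.4 z 394.3 tang 6.1 rad 0.4 fz 4.5 18.1
t 16.23 ang -53.3 R 54.2 z 393.8 tang 6.4 rad 0.5 fz 3.5 18.0
```

```bash
(python3 -m jog '0.081 -0.051 0.0045 0 0 0 1'
python3 -m jog '0.089 -0.036 0.0045 0 0 0 1'
python3 -m jog '0.094 -0.020 0.0045 0 0 0 1'
python3 -m jog '0.096 -0.003 0.0045 0 0 0 1') | python3 tang.py
```

```text
t 16.35 ang -63.5 R 54.2 z 393.3 tang 6.7 rad 1.6 fz 3.5 18.0
t 16.48 ang -73.8 R 54.1 z 392.9 tang 6.8 rad 1.7 fz 2.4 17.5
t 16.6 ang -83.7 R 54.0 z 392.6 tang 9.2 rad 1.3 fz 2.8 17.9
t 16.73 ang -93.9 R 54.0 z 392.2 tang 10.2 rad 1.9 fz 2.0 18.2
```

```bash
(python3 -m jog '0.095 0.013 0.0045 0 0 0 1'
python3 -m jog '0.091 0.029 0.0045 0 0 0 1'
python3 -m jog '0.085 0.045 0.0045 0 0 0 1'
python3 -m jog '0.075 0.059 0.0045 0 0 0 1') | python3 tang.py
```

```text
t 16.85 ang -104.1 R 54.0 z 391.7 tang 9.2 rad 1.7 fz 2.1 17.8
t 16.98 ang -114.2 R 54.1 z 391.3 tang 9.3 rad 2.2 fz 2.5 17.7
t 17.1 ang -124.5 R 54.1 z 390.9 tang 10.8 rad 2.8 fz 2.6 17.4
t 17.23 ang -134.5 R 54.1 z 390.4 tang 10.9 rad 2.7 fz 4.1 17.5
```

Contact was felt at about −75° (force rose from 6.5 to 9.5 N). A quarter turn further is −165°, so three more rows.

```bash
(python3 -m jog '0.065 0.071 0.0045 0 0 0 1'
python3 -m jog '0.051 0.081 0.0045 0 0 0 1'
python3 -m jog '0.036 0.089 0.0045 0 0 0 1'
python3 -m jog '0 0 0 0 0 0 1') | python3 tang.py
```

```text
t 17.35 ang -144.7 R 54.3 z 390.0 tang 10.5 rad 3.2 fz 5.3 17.6
t 17.48 ang -154.8 R 54.4 z 389.5 tang 10.6 rad 3.1 fz 6.5 17.7
t 17.6 ang -165.1 R 54.4 z 389.0 tang 9.9 rad 4.9 fz 8.2 17.4
t 17.73 ang -166.0 R 54.4 z 389.0 tang 6.2 rad 4.8 fz 7.6 17.3
```

```bash
python3 -m jog '0 0 0 0 0 0 0; 0 0 0 0 0 0 -0.5; 0 0 0 0 0 0 -1; 0 0 0 0 0 0 -1; 0 0 0 0 0 0 -1'
python3 -m jog '0 0 -0.2 0 0 0 -1; 0 0 -0.4 0 0 0 -1; 0 0 -0.4 0 0 0 -1; 0 0 0 0 0 0 -1; 0 0 0 0 0 0 -1'
python3 - <<'E'
from bench import *
import cv2
s=snapshot("wrist"); cv2.imwrite("pics/w2.png",s["img"][:,:,::-1])
E
```

```text
time: 18.35
tool_pos: [534.2, 74.5, 387.5]
tcp_rot: [180.0, -0.0, 177.5]
ft_force: [-0.4, -0.1, 0.0]
finger_gap: 85.5
grip_force: 0.0
time: 18.98
tool_pos: [534.1, 74.4, 488.4]
tcp_rot: [180.0, 0.1, 177.5]
ft_force: [-0.1, 0.5, -0.7]
finger_gap: 85.4
grip_force: 0.0
```

View pics/w2.png

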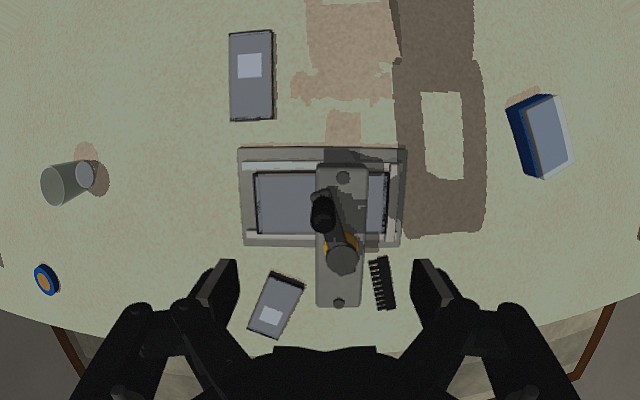

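The cassette sits against the stop bar, with its end near (388,200). The crank is free at about (322,213), and the beaker, tip box and comb are undisturbed. Handing in.

```bash
python3 -c "
from bench import *
print(hand_in())"
```

```text
the job is handed in; nothing more can be done
None
```

The job is handed in, with no verdict returned: the cassette is home against the back stop, the crank was wound about a quarter turn past the contact felt at roughly 1.35 turns and released, and the beaker, tip box and comb were left alone.

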